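# Plug the inlet and draw the pressure pin for a fit test

### The arm

A 6-joint arm with a two-finger parallel gripper is mounted at the origin on the work surface. World frame = base frame: x ahead of the robot, y to its left, z up, the work surface at z = 0. Lengths are in m, angles in rad, forces in N, time in s.
With the tool pointing down it reaches from about 0.3 to 0.775 m from the base axis. Payload 14.6 kg.
Tool frame: the origin (TCP) lies at the very end of the fingers, on their centre line; the grasp point (between the pads) lies 19 mm behind it; z points along the fingers, y is the line along which they close (so a half turn about z gives the same grasp; the last joint's range is limited). The gripper opens to 94 mm and grips with 3 to 60 N. Pads are 16 mm wide; open, the fingers measure 119 mm over their backs; the gripper's body (75 mm by 177 mm) begins 78 mm behind the grasp point.
Start: joints at [1.17, 0.3, 1.521, -0, 1.321, -0.067], TCP at [0.18, 0.52, 0.205] pointing down, gripper open.
Joint ranges: [-3.03, 3.03], [-0.79, 2.21], [0.23, 2.52], [-1.04, 4.18], [0, 3.07], [-2.55, 2.55]. Speed limits (rad/s): [2.22, 2.22, 2.57, 3.14, 3.14, 3.14].

### API

Orientations are given as [roll, pitch, yaw] about the fixed x, y, z axes, in that order (R = Rz(yaw) Ry(pitch) Rx(roll)).
In Python, from station import ctrl, cams gives the robot as it stands. The module is installed in compiled form; this text tells all that it offers.
- The arm moves only by the tool arm_command, never from a script. Its argument "plan" is a list that holds one entry, the list of rows, each a list of 7 numbers: the shift along the tool's x, y, z in mm, then the turn, a rotation vector about the tool's x, y, z in rad, then the closure, from -1 (fully open) to 1 (shut). A call has 1 to 12 rows; each row is the pose to reach, as a shift and turn from the pose commanded when the call began, along the tool's axes at that moment; what a row does not reach only later rows make up. A row lasts 1/10 s, in which the tool goes at most 50 mm and 8.59 degrees, less where a joint would pass 70% of its speed; a pose out of reach is approached as far as the arm can. A call with a gripper value outside its range is refused whole. The fingers move at their own pace and stop on an object; "squeeze" is the grip in N (left out, the last holds). Time passes only in rows, so rows that repeat a pose let the fingers close. It gives the time, the measured TCP pose, the force, the opening and the grip force at its end, in the units of the state.
- ctrl.get_obs(): the state, without advancing time (a new reading comes with each control period).
- cams.camera(name): name is "scene" or "top" or "wrist"; returns (picture, depth): 480x640x3 uint8, blue, green, red; 480x640 float32, m along the optical axis (not along the pixel's ray), 0 where there is no reading.
- cams.camera_info(name): a dict with "fx", "fy", "cx", "cy" (pixels), "world_to_cam" (4x4, takes a point from world to camera coordinates). Camera axes: x right, y down, z forward; pixel columns grow to the right and rows downward; lengths in m; the calibration is good to about 2 mm. The wrist camera is an equidistant fisheye: a pixel r from the principal point sees the ray r / f radians off the axis. A picture is of the moment at which its call begins: read the wrist's pose just before it. camera_info takes no time and is no camera call; for the wrist camera it gives the pose at the moment of the call.
- ctrl.hand_in(): hands the job in; it is judged then, once.
The state is a dict: "time_s": time; "qpos": joint angles; "joint_vel": joint speeds; "tau": joint torques, N m; "ee_pos": TCP position; "eef_rot": TCP orientation; "force": force on the tool from outside, world axes, zero at the start; "moment": the same for the moment, N m; "grip_width": finger opening in m; "grip_force": force on a finger pad.
Only numpy, scipy, OpenCV 4.12 (cv2) and the standard library are available. Lean on these libraries where they do the work, as an engineer would, in place of code of your own. Each camera call takes 0.05 s, during which the arm holds its last target. There are 200 camera calls.

### The job

Check the fit of the pressure pin in the test block: first take the tapered brass inlet connector from its socket in the turntable, set it nose down in the block's empty inlet port until its flange sits flat on the block, and let go of it. Then grip the head of the steel pressure pin and draw it straight up 30 mm, half out of its bore, without tilting or dragging the block, forcing the pin against the side of its bore or pulling it right out, and finish still holding the pin there, motionless, with the connector still seated. Leave the other parts where they are.

Things in the scene. Friction and masses are not known exactly. Their poses are not given: they have to be found in the camera images.
- block: loose grey test block, 130 x 70 x 68 mm (x, y, z), 2.2 kg, on the bench; origin at the centre of its underside, x along its length, z up. Two vertical holes 60 mm deep in its top, 62 mm apart along its length: the empty inlet port and the bore with the pin. It slides if pushed sideways with 10 to 16 N
- port (a point): centre of the mouth of the empty inlet port, in the block's top face (68 mm high), 31 mm towards the block's +x; hole 19.5 mm in diameter
- bore (a point): centre of the mouth of the pin's bore, in the block's top face, 31 mm towards the block's -x; hole 15 mm in diameter
- pin: polished steel pin, 98 mm long, 0.13 kg, upright in the bore, standing on its floor (8 mm above the block's underside); origin at its lower end's centre, z up. Shaft 14 mm thick to z = 66 mm, then a round head 22 mm across to grip, z = 66 to 98 mm; head starts 6 mm above the block. A dark line on the shaft at z = 28 to 30 mm is level with the block's top when drawn 30 mm. Let go, it drops back
- connector: brass connector, 60 mm tall, 0.11 kg, nose down in the turntable's round socket (hole 22 mm); origin at the nose's lower end, z up. Tapered nose 25 mm long (11 mm thick below, 18 above), flange 32 mm across, z = 25 to 30 mm (rests on the socket's top, 64 mm above the bench), round head 24 mm across to grip, z = 30 to 60 mm. Seated in the port its origin is 43 mm above the block's underside
- turntable: black cast parts turntable, 336 mm in diameter; origin at the centre of its foot on the bench. Six compartments; floor 34 mm and walls 54 mm above the bench, hub knob up to 72 mm. The connector's socket is 105 mm from the centre towards the turntable's x. The platter turns stiffly on its bearing (0.35 N m)
- injector1: injector about 120 mm long lying in a turntable compartment, top 34 mm above the compartment's floor, olive-green rubber cap at one end; bystander; origin under its middle
- injector2: injector about 120 mm long lying in a turntable compartment, top 34 mm above the compartment's floor, olive-green rubber cap at one end; bystander; origin under its middle
- injector3: injector about 120 mm long lying in a turntable compartment, top 34 mm above the compartment's floor, olive-green rubber cap at one end; bystander; origin under its middle
- retainer: steel spring retainer, stepped cup 40 mm across, 18 mm tall, in a turntable compartment; bystander; origin under its centre
- wrench: steel wrench lying flat on the bench; bystander
- jar: amber glass jar 60 mm across, 85 mm tall; bystander; origin under its centre
- shim_tray: dark steel shim tray 110 x 80 x 30 mm on the bench; bystander; origin under its centre
Things that resemble listed ones, but are neither listed nor needed, are in the scene too. Several things have the shape of the connector; the one meant has the colours described above.

How it is judged:
On the way, in this order (a step that is already met when the one before it is completed fails the run):
1. the connector is seated in the port and let go, the pin still fully in (horizontal distance between connector and port below 0.003 m and z of connector in the frame of block below 0.046 m and angle between the z axis of connector and the z axis of block, either way round below 0.06 rad and contact force between connector and the fingers below 0.1 N and z of pin in the frame of block below 0.013 m), for 0.2 s.
2. the fingers hold the pin drawn about 30 mm (z of pin in the frame of block between 0.03 and 0.046 m and contact force between pin and the fingers above 1 N), for 0.2 s.
At the end, for the whole second after the job is handed in: Fingers hold the pin still, drawn 22 to 38 mm and in line with its bore (0.06 rad, under 20 N against it); connector seated in the port (flange within 3 mm of the block, 3 mm of the axis, 0.06 rad) and let go; block flat on the bench within 20 mm of its start (all of step 2 and horizontal distance between connector and port below 0.003 m and z of connector in the frame of block below 0.046 m and angle between the z axis of each of connector, pin and the z axis of block, either way round below 0.06 rad and contact force between connector and the fingers below 0.1 N and horizontal distance between pin and bore below 0.004 m and contact force between pin and block below 20 N and linear speed of pin below 0.01 m/s and angle between block's own z axis and vertical below 0.03 rad and height (world z) of block below 0.003 m and distance of block from where it was at the start of the episode below 0.02 m); the arm keeps its last pose, push and grip.
It fails at once if the pin is pulled nearly or fully out (over 50 mm) (z of pin in the frame of block above 0.058 m).
It fails at once if the pin is drawn while the connector is not seated in the port (z of pin in the frame of block above 0.02 m and not (horizontal distance between connector and port below 0.003 m and z of connector in the frame of block below 0.046 m and angle between the z axis of connector and the z axis of block, either way round below 0.06 rad)).
It fails at once if the block is lifted, tipped or dragged (height (world z) of block above 0.006 m or angle between block's own z axis and vertical above 0.06 rad or distance of block from where it was at the start of the episode above 0.025 m).
It fails at once if another part is shifted by more than 40 mm (distance of any of injector1, injector2, injector3, retainer, wrench, jar, shim_tray from where it was at the start of the episode above 0.04 m).
It also fails if it takes over 56 s, if anything falls off the work surface, if the arm or the gripper's body presses on something with over 40 N, if the wrist force passes 120 N, or if a joint passes its speed limit or range.

## Working session

There is one attempt and no reset: what is moved stays moved. The work goes in short steps, Python scripts to look and compute and a tool call to move; the robot and the scene stay as the last step left them, time stands still between calls to the robot, and variables do not carry over. Pictures are saved under pics/ and viewed, at most 10 in all, crops included, and the job is handed in when it is done.

Besides the shell and the picture viewer there is one more tool, called after ">>>" by a JSON object that holds its "name" and its "arguments", one argument or row to a line. arm_command: Moves the arm, as the interface text tells. Its arguments: {"type":"object","properties":{"plan":{"type":"array"},"squeeze":{"type":"number"}},"required":["plan"]}

```bash
mkdir -p pics; python3 - <<'E'
from station import ctrl,cams
import cv2,numpy as np
for n in("scene","top"):
    p,d=cams.camera(n);cv2.imwrite(f"pics/{n}0.png",p);np.savez(f"{n}0.npz",p=p,d=d,**{k:v for k,v in cams.camera_info(n).items() if k in("fx","fy","cx","cy","world_to_cam")})
    print(n,np.round(np.linalg.inv(cams.camera_info(n)["world_to_cam"]),3).tolist())
print(ctrl.get_obs())
E
```

```text
scene [[0.585, 0.695, -0.418, 0.999], [0.811, -0.51, 0.287, -0.356], [-0.013, -0.507, -0.862, 1.07], [0.0, 0.0, 0.0, 1.0]]
top [[0.017, -0.988, 0.157, 0.322], [-1.0, -0.013, 0.025, -0.062], [-0.023, -0.157, -0.987, 1.401], [0.0, 0.0, 0.0, 1.0]]
{'time_s': 0.1, 'qpos': array([ 1.17041293e+00,  3.00462143e-01,  1.52150167e+00, -2.17535473e-05,
        1.32067767e+00, -6.65792311e-02]), 'joint_vel': array([-0.00060915, -0.00205281, -0.0025652 , -0.00033612,  0.00053568,
       -0.00100549]), 'tau': array([ 3.11876538e-04, -5.32648122e+01, -3.53284442e+01,  7.09117041e-02,
        2.35450052e-02, -1.26656983e-04]), 'ee_pos': array([0.18011165, 0.51943572, 0.20492483]), 'eef_rot': array([-3.14054474e+00, -4.87544634e-05,  2.80779385e+00]), 'force': array([0.26161766, 0.93936443, 0.7382966 ]), 'moment': array([-0.02240596, -0.01785749,  0.01974529]), 'grip_force': 0.0, 'grip_width': 0.09403076525412754}
```

View pics/top0.png

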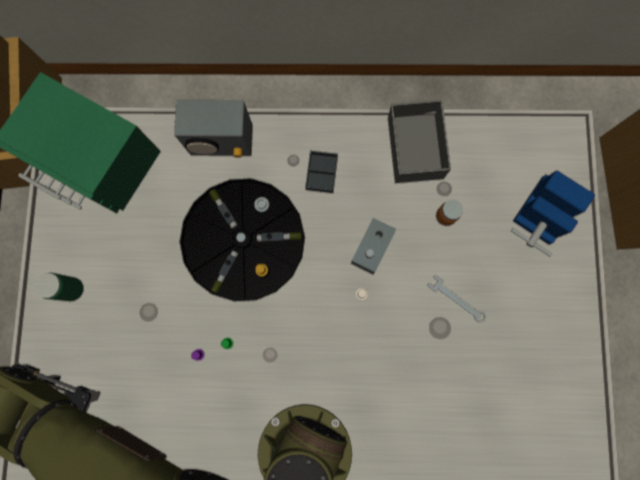

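View pics/scene0.png

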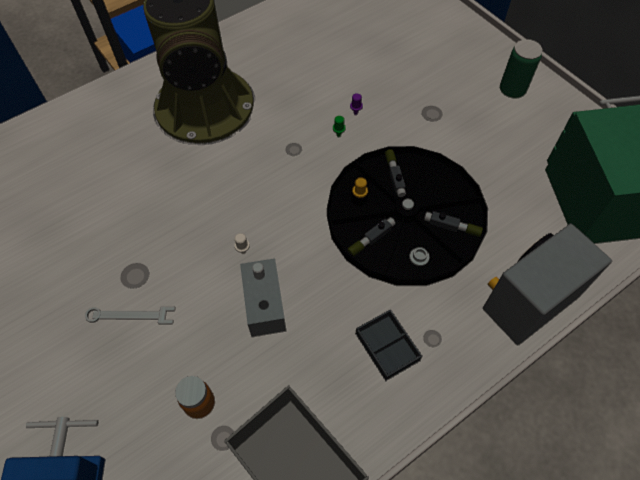

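The connector-shaped candidates in the top image are brass in the turntable (262,270), orange beside the grey box (238,153), white (362,294), purple (198,355) and green (227,343). Only the one at (262,270) is both brass and seated in a turntable socket. I'll confirm it in a crop and measure.

```bash
cat >h.py <<'E'
import numpy as np,cv2
def load(n):
    z=np.load(n+".npz");return z
def world(z,d=None):
    d=z["d"]; v,u=np.mgrid[:480,:640]
    P=np.stack([(u-z["cx"])/z["fx"]*d,(v-z["cy"])/z["fy"]*d,d,np.ones_like(d)],-1)
    return (P@np.linalg.inv(z["world_to_cam"]).T)[...,:3]
E
python3 - <<'E'
from h import *
ims=[]
for n,(cb,cc),(bb) in(("top0",(262,270),(373,245)),("scene0",(361,190),(262,297))):
    z=load(n);W=world(z);p=z["p"]
    for (u,v) in((cb,cc),bb):
        ims.append(cv2.resize(p[v-45:v+45,u-60:u+60],(400,300),interpolation=cv2.INTER_CUBIC))
    u,v=cb,cc
    print(n,z["fx"])
    s=np.zeros((480,640),bool);s[v-20:v+20,u-20:u+20]=1
    b=p.astype(int);m=s&(b[...,2]-b[...,0]>60)
    Q=W[m];print("conn n",len(Q),"z",np.percentile(Q[:,2],[5,50,95,99]))
    for lo,hi in((.085,.105),(.06,.075)):
        q=Q[(Q[:,2]>lo)&(Q[:,2]<hi)]
        if len(q)>4:print(lo,len(q),cv2.minEnclosingCircle(q[:,:2].astype(np.float32)),q.mean(0))
    u,v=bb
    s=np.zeros((480,640),bool);s[v-50:v+50,u-40:u+40]=1
    m=s&(W[...,2]>.060)&(W[...,2]<.074);q=W[m]
    print("block",len(q),np.median(q[:,2]),cv2.minAreaRect(q[:,:2].astype(np.float32)))
    q=W[s&(W[...,2]>.09)];print("pin",len(q),q.mean(0),q[:,2].max(),cv2.minEnclosingCircle(q[:,:2].astype(np.float32)))
cv2.imwrite("pics/crop.png",np.vstack([np.hstack(ims[:2]),np.hstack(ims[2:])]))
E
```

```text
top0 506.8866843480984
conn n 126 z [0.06049302 0.09398664 0.10191743 0.10426427]
0.085 68 ((0.4724484086036682, 0.11932145804166794), 0.01191674079746008) [0.47182493 0.11884402 0.09823495]
0.06 44 ((0.4736810624599457, 0.11977170407772064), 0.016674332320690155) [0.47142328 0.11446175 0.06861884]
block 1164 0.06832003128923403 ((0.5127838253974915, -0.1629326492547989), (0.07093124091625214, 0.20238153636455536), 64.78443908691406)
pin 94 [ 0.45003773 -0.12901854  0.54623975] 1.4008411027968548 ((0.4233843684196472, -0.11644338816404343), 0.1149681881070137)
scene0 573.178551970263
conn n 145 z [0.06544206 0.09519532 0.10026379 0.10127453]
0.085 82 ((0.4746875762939453, 0.1229582354426384), 0.012253208085894585) [0.47556632 0.12206308 0.0977259 ]
0.06 57 ((0.4752535820007324, 0.12246575951576233), 0.015565217472612858) [0.48004686 0.11830699 0.06874597]
block 2049 0.06759111540614171 ((0.5475723743438721, -0.175316721200943), (0.0699724331498146, 0.13463352620601654), 64.08187103271484)
pin 148 [ 0.59904636 -0.19395956  0.25976143] 1.0700119540743762 ((0.7546169757843018, -0.25663506984710693), 0.26368555426597595)
```

View pics/crop.png

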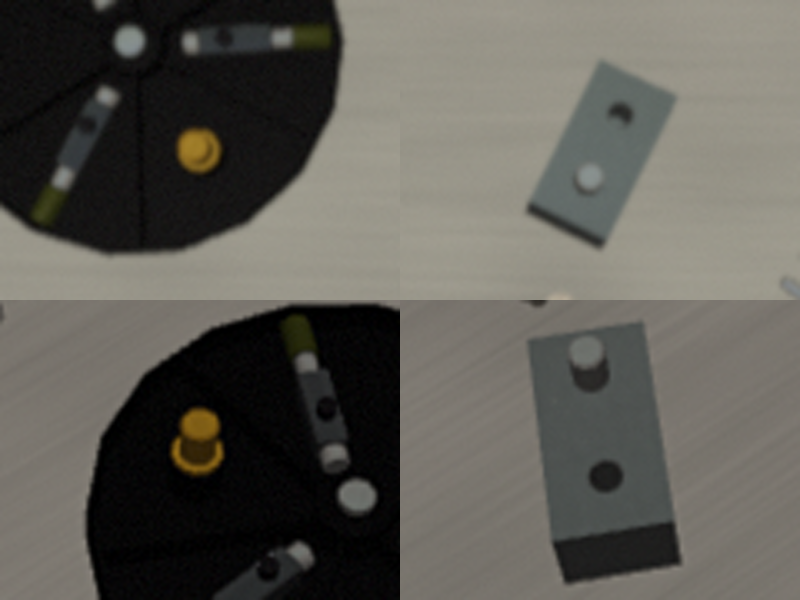

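The crops confirm it: the brass connector (flange and round head) is in the turntable, and the pin is at the block end nearer the base with the port at the far end. The two cameras differ by about 3 mm, so I'll refine with the wrist camera. First I'll move above the connector with the fingers closing across the block.

>>> {"name": "arm_command", "arguments": {
  "plan": [
    [[-408,-280,0,0,0,0.118,-1],[-408,-280,0,0,0,0.118,-1],[-408,-280,0,0,0,0.118,-1],[-408,-280,0,0,0,0.118,-1],[-408,-280,0,0,0,0.118,-1],[-408,-280,0,0,0,0.118,-1],[-408,-280,0,0,0,0.118,-1],[-408,-280,0,0,0,0.118,-1],[-408,-280,0,0,0,0.118,-1],[-408,-280,0,0,0,0.118,-1],[-408,-280,0,0,0,0.118,-1],[-408,-280,0,0,0,0.118,-1]]
  ]
}}

```text
time_s: 1.3
ee_pos: [0.4739, 0.1208, 0.205]
eef_rot: [-3.141, -0.001, 2.688]
force: [0.2, -0.2, 0.1]
grip_width: 0.0943
grip_force: 0.0
```

```bash
cat >>h.py <<'E'
from scipy.spatial.transform import Rotation as Rn
def wrist(name):
    from station import ctrl,cams
    i=cams.camera_info("wrist");o=ctrl.get_obs();p,d=cams.camera("wrist")
    cv2.imwrite(f"pics/{name}.png",p);np.savez(name+".npz",p=p,d=d,**i)
    print(o["time_s"],"tcp",o["ee_pos"].round(4),o["eef_rot"].round(4),"F",o["force"].round(1),"w",o["grip_width"]);return o
def rays(z):
    v,u=np.mgrid[:480,:640];x=(u-z["cx"])/z["fx"];y=(v-z["cy"])/z["fy"];r=np.hypot(x,y)+1e-9
    return np.stack([np.sin(r)*x/r,np.sin(r)*y/r,np.cos(r)],-1)
def wworld(z):
    r=rays(z);P=r/r[...,2:]*z["d"][...,None]
    T=np.linalg.inv(z["world_to_cam"]);return P@T[:3,:3].T+T[:3,3]
def plane(z,uv,h):
    "world xy where pixel(s) meets height h"
    uv=np.atleast_2d(uv).astype(float);x=(uv[:,0]-z["cx"])/z["fx"];y=(uv[:,1]-z["cy"])/z["fy"];r=np.hypot(x,y)+1e-9
    R=np.stack([np.sin(r)*x/r,np.sin(r)*y/r,np.cos(r)],-1);T=np.linalg.inv(z["world_to_cam"])
    D=R@T[:3,:3].T;o=T[:3,3];return (o+D*((h-o[2])/D[:,2])[:,None])[:,:2]
def proj(z,P):
    c=(np.c_[P,np.ones(len(P))]@z["world_to_cam"].T)[:,:3];t=np.arctan2(np.hypot(c[:,0],c[:,1]),c[:,2]);a=np.arctan2(c[:,1],c[:,0])
    return np.c_[z["cx"]+z["fx"]*t*np.cos(a),z["cy"]+z["fy"]*t*np.sin(a)]
def shift(o,target,yaw=None):
    "tool shift mm to world target"
    R=Rn.from_euler("xyz",o["eef_rot"]);print("shift mm",(R.inv().apply(np.array(target)-o["ee_pos"])*1e3).round(1))
    print("tool y dir deg",np.degrees(np.arctan2(*R.as_matrix()[[1,0],1])).round(2),"tilt deg",np.degrees(np.arccos(-R.as_matrix()[2,2])).round(2))
E
python3 - <<'E'
from h import *
o=wrist("w1");z=load("w1")
print(z["fx"],np.linalg.inv(z["world_to_cam"]).round(3).tolist())
shift(o,[.474,.121,.12])
E
```

```text
1.3 tcp [0.4739 0.1208 0.205 ] [-3.1411e+00 -1.0000e-03  2.6878e+00] F [ 0.2 -0.2  0.1] w 0.09433072118822562
371.64829954431775 [[0.438, 0.875, 0.205, 0.416], [0.899, -0.426, -0.101, 0.151], [-0.001, 0.229, -0.973, 0.385], [0.0, 0.0, 0.0, 1.0]]
shift mm [-0.1  0.3 85. ]
tool y dir deg 64.0 tilt deg 0.06
```

View pics/w1.png

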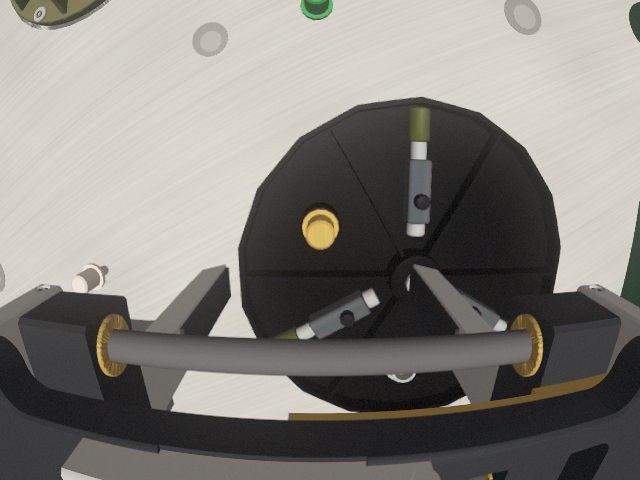

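The wrist view shows the brass connector at (321,230) and the fingers on either side. I'll measure it from head-top pixels by depth and by plane intersection.

```bash
python3 - <<'E'
from h import *
z=load("w1");W=wworld(z);b=z["p"].astype(int)
s=np.zeros((480,640),bool);s[195:265,285:355]=1
m=s&(b[...,2]-b[...,0]>50);q=W[m];print(len(q),np.percentile(q[:,2],[1,5,50,95]).round(4))
hi=m&(W[...,2]>.094)
v,u=np.nonzero(hi);c,r=cv2.minEnclosingCircle(plane(z,np.c_[u,v],.099).astype(np.float32));print("head plane",c,r,len(u), plane(z,np.c_[u,v],.099).mean(0))
print("head depth",cv2.minEnclosingCircle(W[hi][:,:2].astype(np.float32)),np.median(W[hi][:,2]))
# full silhouette of flange: outline points fit
v,u=np.nonzero(m);c,r=cv2.minEnclosingCircle(plane(z,np.c_[u,v],.069).astype(np.float32));print("flange",c,r)
lo=m&(W[...,2]<.074);p=plane(z,np.argwhere(lo)[:,::-1],.069);rr=cv2.minEnclosingCircle(p.astype(np.float32));print("flange lo",rr)
E
```

```text
1177 [0.0343 0.0661 0.098  0.1003]
head plane (0.4737294018268585, 0.12511500716209412) 0.014731445349752903 697 [0.4742728  0.12232792]
head depth ((0.4504925012588501, 0.1329728662967682), 0.03895606845617294) 0.09905599840424151
flange (0.47649797797203064, 0.12134357541799545) 0.018140166997909546
flange lo ((0.47636011242866516, 0.12141653895378113), 0.017988216131925583)
```

>>> {"name": "arm_command", "arguments": {
  "plan": [
    [[0,1.5,40,0,0,0,-1],[0,1.5,80,0,0,0,-0.5],[0,1.5,105,0,0,0,-0.3],[0,1.5,120,0,0,0,-0.2],[0,1.5,131,0,0,0,-0.2],[0,1.5,131,0,0,0,-0.2],[0,1.5,131,0,0,0,-0.2],[0,1.5,131,0,0,0,-0.2]]
  ],
  "squeeze": 15
}}

```text
time_s: 2.15
ee_pos: [0.475, 0.1231, 0.0754]
eef_rot: [3.141, 0.001, 2.69]
force: [0.0, 0.8, -0.4]
grip_width: 0.0567
grip_force: 0.0
```

```bash
python3 - <<'E'
from h import *
o=wrist("w2");shift(o,[.4743,.1222,.074])
E
```

```text
2.15 tcp [0.475  0.1231 0.0754] [3.1406e+00 1.3000e-03 2.6901e+00] F [ 0.   0.8 -0.4] w 0.056726706044050355
shift mm [ 0.2 -1.1  1.4]
tool y dir deg 64.13 tilt deg 0.09
```

View pics/w2.png

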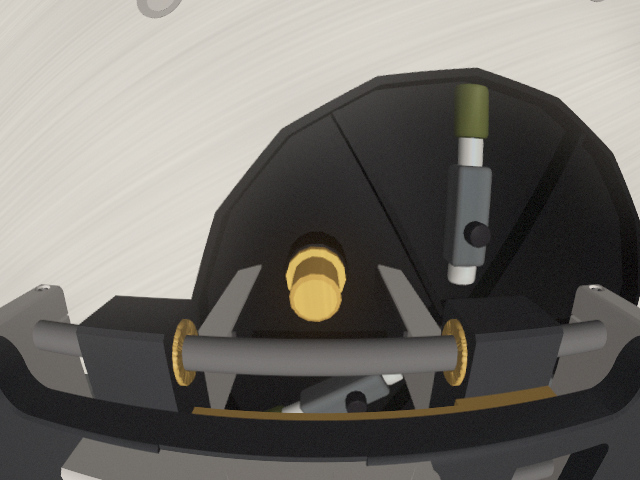

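The connector (315,285) sits midway between the fingertips (250 and 390), about 4 px to the left. I'll re-measure it from this close view.

```bash
python3 - <<'E'
from h import *
z=load("w2");W=wworld(z);b=z["p"].astype(int)
s=np.zeros((480,640),bool);s[235:325,280:352]=1
m=s&(b[...,2]-b[...,0]>50)
hi=(m&(W[...,2]>.0965)).astype(np.uint8);hi=cv2.morphologyEx(hi,cv2.MORPH_OPEN,np.ones((5,5)))
v,u=np.nonzero(hi);p=plane(z,np.c_[u,v],.099);print("head",cv2.minEnclosingCircle(p.astype(np.float32)),p.mean(0),len(u))
m2=cv2.morphologyEx(m.astype(np.uint8),cv2.MORPH_OPEN,np.ones((3,3)));v,u=np.nonzero(m2);k=v<285
p=plane(z,np.c_[u,v][k],.069);print("flange",cv2.minEnclosingCircle(p.astype(np.float32)))
# where fingertips and tcp project
print("tcp px",proj(z,np.array([[.475,.1231,.0754]])))
E
```

```text
head ((0.47444894909858704, 0.12251443415880203), 0.01207552570849657) [0.47423426 0.12245613] 1921
flange ((0.47415807843208313, 0.12240827083587646), 0.016200188547372818)
tcp px [[317.13551724 280.48406641]]
```

>>> {"name": "arm_command", "arguments": {
  "plan": [
    [[0,-1.3,1,0,0,0,-0.2],[0,-1.3,1,0,0,0,0.2],[0,-1.3,1,0,0,0,1],[0,-1.3,1,0,0,0,1],[0,-1.3,1,0,0,0,1],[0,-1.3,1,0,0,0,1],[0,-1.3,1,0,0,0,1],[0,-1.3,1,0,0,0,1]]
  ],
  "squeeze": 20
}}

```text
time_s: 3.0
ee_pos: [0.474, 0.1216, 0.0735]
eef_rot: [3.142, 0.0, 2.69]
force: [-0.5, -0.6, -0.1]
grip_width: 0.0235
grip_force: 20.0
```

>>> {"name": "arm_command", "arguments": {
  "plan": [
    [[0,0,-15,0,0,0,1],[0,0,-45,0,0,0,1],[0,0,-85,0,0,0,1],[-20,-17,-126,0,0,0,1],[-55,-46,-126,0,0,0,1],[-90,-76,-126,0,0,0,1],[-125,-106,-126,0,0,0,1],[-160,-135,-126,0,0,0,1],[-195,-165,-126,0,0,0,1],[-230,-195,-126,0,0,0,1],[-260,-220,-126,0,0,0,1],[-277,-234,-126,0,0,0,1]]
  ]
}}

```text
time_s: 4.2
ee_pos: [0.6214, -0.2126, 0.1986]
eef_rot: [-3.141, -0.001, 2.688]
force: [-0.2, 0.4, -0.5]
grip_width: 0.0234
grip_force: 20.0
```

>>> {"name": "arm_command", "arguments": {
  "plan": [
    [[0,0,0,0,0,0,1],[0,0,0,0,0,0,1],[0,0,0,0,0,0,1]]
  ]
}}

```text
time_s: 4.5
ee_pos: [0.6209, -0.2089, 0.1995]
eef_rot: [3.141, -0.0, 2.691]
force: [0.0, 0.2, -1.3]
grip_width: 0.0237
grip_force: 20.0
```

```bash
python3 - <<'E'
from h import *
o=wrist("w3");shift(o,[.5755,-.1889,.2])
E
```

```text
4.5 tcp [ 0.6209 -0.2089  0.1995] [ 3.1415e+00 -2.0000e-04  2.6906e+00] F [ 0.   0.2 -1.3] w 0.023702152681543142
shift mm [49.6 -1.8 -0.5]
tool y dir deg 64.16 tilt deg 0.01
```

View pics/w3.png

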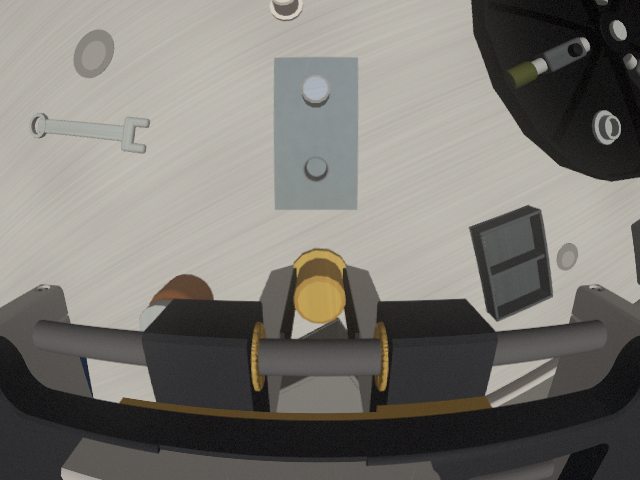

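The held connector is at (320,290). The block is in full view, with the port at (316,168) and the pin at (316,89). I'll fit the block rectangle, port and pin, and locate the held connector in the same frame.

```bash
cat >m.py <<'E'
from h import *
def block(z,box):
    W=wworld(z);s=np.zeros((480,640),bool);u0,v0,u1,v1=box;s[v0:v1,u0:u1]=1
    m=(s&(W[...,2]>.055)).astype(np.uint8);m=cv2.morphologyEx(m,cv2.MORPH_OPEN,np.ones((5,5)));m=cv2.morphologyEx(m,cv2.MORPH_CLOSE,np.ones((9,9)))
    c=max(cv2.findContours(m,0,cv2.CHAIN_APPROX_NONE)[0],key=cv2.contourArea)[:,0]
    r=cv2.minAreaRect((plane(z,c,.068)*1e3).astype(np.float32))
    (cx,cy),(w,h),a=r;a=a if w>h else a+90;a=(a+90)%180-90
    C=np.array([cx,cy])/1e3;d=np.array([np.cos(np.radians(a)),np.sin(np.radians(a))])
    print("block",C.round(4),w,h,"yaw",a,"port",(C+.031*d).round(4),"bore",(C-.031*d).round(4))
    M=cv2.moments(c);print("centroid",plane(z,[[M["m10"]/M["m00"],M["m01"]/M["m00"]]],.068))
    return C,d
def blob(z,mask,h):
    m=cv2.morphologyEx(mask.astype(np.uint8),cv2.MORPH_OPEN,np.ones((3,3)));c=max(cv2.findContours(m,0,cv2.CHAIN_APPROX_NONE)[0],key=cv2.contourArea)[:,0]
    return cv2.minEnclosingCircle((plane(z,c,h)*1e3).astype(np.float32)),len(c)
E
python3 - <<'E'
from m import *
z=load("w3");W=wworld(z);b=z["p"].astype(int)
C,d=block(z,(255,40,380,225))
s=np.zeros((480,640),bool);s[60:120,285:345]=1
print("pin top",blob(z,s&(W[...,2]>.1)&(W[...,2]<.112),.106))
g=b.sum(2)/3;s=np.zeros((480,640),bool);s[145:192,295:340]=1
face=np.median(g[185:200,290:340]);print("face",face,"gmin",g[s].min())
print("port dark",blob(z,s&(g<face-12),.068),"depth-hole",blob(z,s&(W[...,2]<.062),.068))
s=np.zeros((480,640),bool);s[240:330,285:355]=1
m=s&(b[...,2]-b[...,0]>45)
print("conn head",blob(z,m&(W[...,2]>.221),.2255),np.median(W[m&(W[...,2]>.221)][:,2]))
q=np.argwhere(m)[:,::-1];q=q[q[:,1]<290];print("flange",cv2.minEnclosingCircle((plane(z,q,.195)*1e3).astype(np.float32)))
print("tcp expected 620.9 -208.9")
E
```

```text
block [ 0.5468 -0.1754] 70.668701171875 130.0268096923828 yaw -26.00385284423828 port [ 0.5747 -0.189 ] bore [ 0.5189 -0.1619]
centroid [[ 0.54763888 -0.17570233]]
pin top (((519.7935791015625, -162.27442932128906), 11.00464153289795), 84)
face 140.0 gmin 68.0
port dark (((574.8519897460938, -188.8917694091797), 10.55928897857666), 77) depth-hole (((574.8679809570312, -188.8896484375), 9.685468673706055), 64)
conn head (((620.8409423828125, -207.65586853027344), 12.093485832214355), 147) 0.2250278889814942
flange ((620.2120361328125, -207.447021484375), 14.898096084594727)
tcp expected 620.9 -208.9
```

>>> {"name": "arm_command", "arguments": {
  "plan": [
    [[20,-1,25,0,0,0,1],[40,-2.5,50,0,0,0,1],[49.4,-3,60,0,0,0,1],[49.4,-3,66,0,0,0,1],[49.4,-3,68,0,0,0,1],[49.4,-3,68,0,0,0,1],[49.4,-3,68,0,0,0,1]]
  ]
}}

```text
time_s: 5.25
ee_pos: [0.5759, -0.1911, 0.132]
eef_rot: [3.142, 0.001, 2.69]
force: [0.1, -0.5, -0.8]
grip_width: 0.0236
grip_force: 20.0
```

```bash
python3 - <<'E'
from m import *
from station import cams
o=wrist("w4");z=load("w4");W=wworld(z);b=z["p"].astype(int)
h=o["ee_pos"][2]+.026
s=np.zeros((480,640),bool);s[235:335,280:360]=1;m=s&(b[...,2]-b[...,0]>45)
print("wrist conn head",blob(z,m&(W[...,2]>h-.004),h),np.median(W[m&(W[...,2]>h-.004)][:,2]),h)
for n in("scene","top"):
    p,d=cams.camera(n);i=cams.camera_info(n);np.savez(n+"4.npz",p=p,d=d,**i);z=load(n+"4");W=world(z)
    b=p.astype(int);near=(np.hypot(W[...,0]-.575,W[...,1]+.189)<.03)&(b[...,2]-b[...,0]>50)
    q=W[near];print(n,len(q))
    if len(q)>10:
        print(np.percentile(q[:,2],[2,50,98]).round(3))
        for lo,hi in((h-.006,h+.006),(h-.04,h-.02)):
            k=q[(q[:,2]>lo)&(q[:,2]<hi)]
            if len(k)>5:print(lo,len(k),cv2.minEnclosingCircle((k[:,:2]*1e3).astype(np.float32)))
    v,u=(297,262) if n=="scene" else (245,373)
    cv2.imwrite(f"pics/{n}4.png",cv2.resize(p[v-60:v+45,u-70:u+70],(800,600),interpolation=cv2.INTER_CUBIC))
E
```

```text
5.25 tcp [ 0.5759 -0.1911  0.132 ] [3.1415e+00 1.0000e-03 2.6899e+00] F [ 0.1 -0.5 -0.8] w 0.023595235279622335
wrist conn head (((575.9390258789062, -190.0113067626953), 11.985119819641113), 147) 0.15767168435380902 0.15804710201258335
scene 195
[0.126 0.156 0.161]
0.15204710201258334 134 ((576.9578247070312, -189.73989868164062), 12.367029190063477)
0.11804710201258334 55 ((584.2394409179688, -193.27041625976562), 12.891944885253906)
top 0
```

View pics/scene4.png

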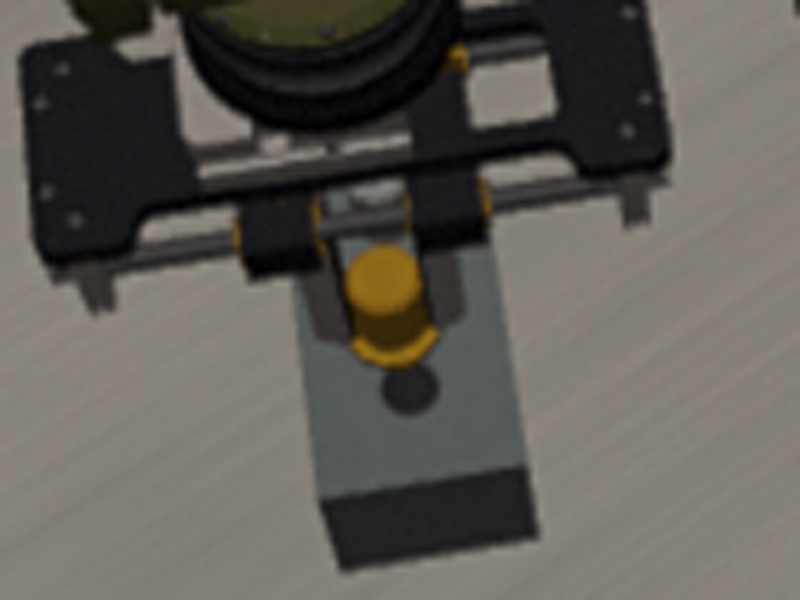

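The scene crop shows the connector upright over the block with the port just below it at crop (410,388). Both cameras put the head about (-1.2,+1.0) mm from the port. I'll let it settle and read it again.

>>> {"name": "arm_command", "arguments": {
  "plan": [
    [[0,0,0,0,0,0,1],[0,0,0,0,0,0,1]]
  ]
}}

```text
time_s: 5.6
ee_pos: [0.5754, -0.191, 0.1315]
eef_rot: [3.142, 0.0, 2.69]
force: [-0.4, -0.5, -1.7]
grip_width: 0.0233
grip_force: 20.0
```

```bash
cat >t.py <<'E'
from m import *
from station import cams,ctrl
def run():
    for k in range(3):
        o=wrist("w5");z=load("w5");W=wworld(z);b=z["p"].astype(int)
        s=np.zeros((480,640),bool);s[235:335,280:360]=1;m=s&(b[...,2]-b[...,0]>45)
        h=.1575;print("wrist head",blob(z,m&(W[...,2]>h-.004),h))
    p,d=cams.camera("scene");i=cams.camera_info("scene");np.savez("s5.npz",p=p,d=d,**i);z=load("s5");W=world(z);b=p.astype(int)
    q=W[(np.hypot(W[...,0]-.575,W[...,1]+.189)<.03)&(b[...,2]-b[...,0]>50)&(abs(W[...,2]-h)<.006)]
    print("scene head",cv2.minEnclosingCircle((q[:,:2]*1e3).astype(np.float32)))
run()
E
python3 t.py
```

```text
5.6 tcp [ 0.5754 -0.191   0.1315] [3.1416e+00 2.0000e-04 2.6898e+00] F [-0.4 -0.5 -1.7] w 0.023279158682999717
wrist head (((575.3641357421875, -189.84986877441406), 12.06877326965332), 147)
5.65 tcp [ 0.5754 -0.191   0.1315] [3.1416e+00 1.0000e-04 2.6898e+00] F [-0.2  0.8 -1.3] w 0.02347831340612214
wrist head (((575.4019775390625, -189.76979064941406), 12.017953872680664), 148)
5.7 tcp [ 0.5753 -0.191   0.1315] [3.1416 0.     2.6898] F [-0.8  0.1  0. ] w 0.023247302410086514
wrist head (((575.3779907226562, -189.77963256835938), 12.01071834564209), 146)
scene head ((576.42919921875, -190.02378845214844), 12.733609199523926)
```

>>> {"name": "arm_command", "arguments": {
  "plan": [
    [[1,0.6,6,0,0,0,1],[1,0.6,13,0,0,0,1],[1,0.6,20,0,0,0,1],[1,0.6,27,0,0,0,1],[1,0.6,33,0,0,0,1],[1,0.6,38,0,0,0,1],[1,0.6,42,0,0,0,1],[1,0.6,45,0,0,0,1],[1,0.6,45,0,0,0,1]]
  ]
}}

```text
time_s: 6.7
ee_pos: [0.5746, -0.19, 0.0861]
eef_rot: [-3.142, -0.0, 2.69]
force: [-0.2, 0.3, -1.2]
grip_width: 0.0234
grip_force: 20.0
```

```bash
python3 - <<'E'
from station import ctrl
o=ctrl.get_obs();print(o["ee_pos"],o["force"],o["moment"],o["eef_rot"])
E
```

```text
[ 0.57456731 -0.18996486  0.08608593] [-0.15710375  0.33043088 -1.22928227] [0.02511862 0.03702113 0.07437521] [-3.14156618e+00 -4.79913104e-04  2.68980700e+00]
```

>>> {"name": "arm_command", "arguments": {
  "plan": [
    [[0,0,2,0,0,0,1],[0,0,4,0,0,0,1],[0,0,6,0,0,0,1],[0,0,7,0,0,0,1],[0,0,8,0,0,0,1],[0,0,8,0,0,0,1]]
  ]
}}

```text
time_s: 7.3
ee_pos: [0.5747, -0.19, 0.0783]
eef_rot: [3.142, -0.0, 2.69]
force: [-0.3, 0.4, -0.8]
grip_width: 0.0235
grip_force: 20.0
```

>>> {"name": "arm_command", "arguments": {
  "plan": [
    [[0,0,0.5,0,0,0,1],[0,0,1,0,0,0,1],[0,0,1,0,0,0,1],[0,0,1,0,0,0,1]]
  ]
}}

```text
time_s: 7.7
ee_pos: [0.5747, -0.19, 0.0775]
eef_rot: [-3.142, 0.0, 2.69]
force: [-0.0, -0.6, -0.3]
grip_width: 0.0237
grip_force: 20.0
```

>>> {"name": "arm_command", "arguments": {
  "plan": [
    [[0,0,0,0,0,0,-0.2],[0,0,0,0,0,0,-0.2],[0,0,0,0,0,0,-0.2],[0,0,0,0,0,0,-0.2],[0,0,0,0,0,0,-0.2],[0,0,-20,0,0,0,-0.2],[0,0,-50,0,0,0,-0.2],[-25,0,-90,0,0,0,-0.2],[-50,0,-122,0,0,0,-0.2],[-50,0,-122,0,0,0,-0.2],[-50,0,-122,0,0,0,-0.2],[-50,0,-122,0,0,0,-0.2]]
  ]
}}

```text
time_s: 8.9
ee_pos: [0.6189, -0.2115, 0.198]
eef_rot: [-3.141, -0.002, 2.69]
force: [0.2, -0.4, -0.6]
grip_width: 0.0562
grip_force: 0.0
```

```bash
python3 - <<'E'
from m import *
o=wrist("w6");z=load("w6");W=wworld(z);b=z["p"].astype(int)
C,d=block(z,(255,40,380,225))
s=np.zeros((480,640),bool);s[60:120,280:350]=1
pt=blob(z,s&(W[...,2]>.1)&(W[...,2]<.112),.106);print("pin top",pt)
s=np.zeros((480,640),bool);s[120:230,260:375]=1;m=s&(b[...,2]-b[...,0]>45)
mm=m&(W[...,2]>.097);print("conn head",blob(z,mm,.103),np.median(W[mm][:,2]))
lo=m&(W[...,2]<.08);print("flange z",np.median(W[lo][:,2]))
(c,_),_=pt;shift(o,[c[0]/1e3,c[1]/1e3,.08])
E
```

```text
8.9 tcp [ 0.6189 -0.2115  0.198 ] [-3.1414e+00 -2.4000e-03  2.6898e+00] F [ 0.2 -0.4 -0.6] w 0.05621740733251984
block [ 0.5467 -0.1752] 70.71501922607422 129.853271484375 yaw -26.004295349121094 port [ 0.5745 -0.1888] bore [ 0.5188 -0.1616]
centroid [[ 0.54731697 -0.17560916]]
pin top (((519.7633056640625, -162.34341430664062), 11.005866050720215), 82)
conn head (((575.4317626953125, -189.2924041748047), 11.997987747192383), 91) 0.10319758800974263
flange z 0.07326649205381658
shift mm [110.4   1.  118.3]
tool y dir deg 64.12 tilt deg 0.14
```

View pics/w6.png

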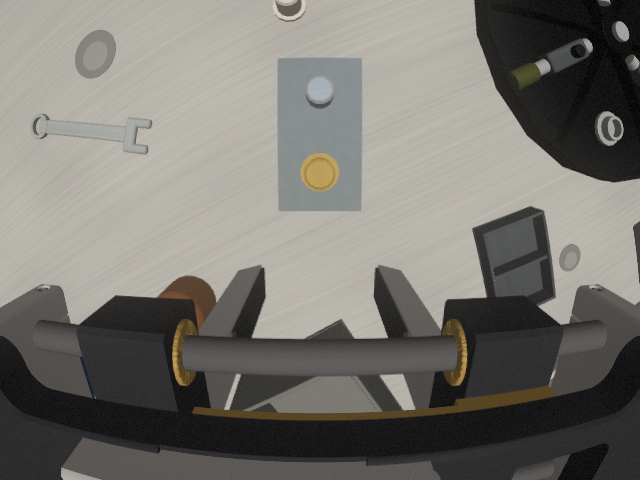

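The connector at (320,172) is seated with its head top at 0.103, the pin is at (320,90), and the block hasn't moved. Next I'll go above the pin.

>>> {"name": "arm_command", "arguments": {
  "plan": [
    [[30,0,0,0,0,0,-0.2],[70,0,10,0,0,0,-0.2],[100,0,40,0,0,0,-0.2],[111,0,62,0,0,0,-0.2],[111,0,76,0,0,0,-0.2],[111,0,76,0,0,0,-0.2],[111,0,76,0,0,0,-0.2],[111,0,76,0,0,0,-0.2]]
  ]
}}

```text
time_s: 9.75
ee_pos: [0.5206, -0.1638, 0.1242]
eef_rot: [3.142, 0.001, 2.69]
force: [-0.3, -0.3, 0.3]
grip_width: 0.0571
grip_force: 0.0
```

```bash
python3 - <<'E'
from h import *
o=wrist("w7");shift(o,[.5190,-.1630,.078])
E
```

```text
9.75 tcp [ 0.5206 -0.1638  0.1242] [3.1415e+00 1.3000e-03 2.6897e+00] F [-0.3 -0.3  0.3] w 0.057125159746481566
shift mm [ 1.9  0.  46.2]
tool y dir deg 64.11 tilt deg 0.08
```

>>> {"name": "arm_command", "arguments": {
  "plan": [
    [[1.5,0,10,0,0,0,-0.2],[1.5,0,22,0,0,0,-0.2],[1.5,0,34,0,0,0,-0.2],[1.5,0,42,0,0,0,-0.2],[1.5,0,46,0,0,0,-0.2],[1.5,0,46,0,0,0,-0.2],[1.5,0,46,0,0,0,-0.2],[1.5,0,46,0,0,0,-0.2]]
  ]
}}

```text
time_s: 10.6
ee_pos: [0.5187, -0.1628, 0.0779]
eef_rot: [3.142, 0.001, 2.69]
force: [0.3, -0.5, 0.1]
grip_width: 0.0562
grip_force: 0.0
```

```bash
python3 - <<'E'
from m import *
o=wrist("w8");z=load("w8");W=wworld(z);b=z["p"].astype(int);h=.106
s=np.zeros((480,640),bool);s[225:340,280:360]=1
m=s&(W[...,2]>h-.004)&(W[...,2]<h+.004);print("pin head wrist",blob(z,m,h),m.sum())
shift(o,[.5190,-.1630,.078])
cv2.imwrite("pics/w8c.png",z["p"][200:400,180:460].repeat(2,0).repeat(2,1))
E
```

```text
10.6 tcp [ 0.5187 -0.1628  0.0779] [3.1415e+00 8.0000e-04 2.6898e+00] F [ 0.3 -0.5  0.1] w 0.05616461544347214
pin head wrist (((518.3056640625, -161.53921508789062), 11.185691833496094), 141) 1757
shift mm [-0.3 -0.  -0.1]
tool y dir deg 64.11 tilt deg 0.05
```

View pics/w8c.png

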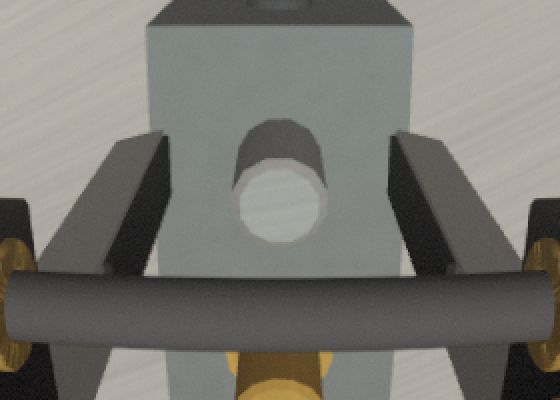

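The pin head (crop 280,200) is centred between the fingers (166 and 393). I'll close.

>>> {"name": "arm_command", "arguments": {
  "plan": [
    [[0,0,0,0,0,0,0.2],[0,0,0,0,0,0,1],[0,0,0,0,0,0,1],[0,0,0,0,0,0,1],[0,0,0,0,0,0,1],[0,0,0,0,0,0,1],[0,0,0,0,0,0,1]]
  ],
  "squeeze": 20
}}

```text
time_s: 11.35
ee_pos: [0.5185, -0.1627, 0.0775]
eef_rot: [3.142, 0.0, 2.69]
force: [0.2, 0.2, 0.2]
grip_width: 0.0213
grip_force: 20.0
```

```bash
python3 - <<'E'
from station import ctrl
o=ctrl.get_obs();print(o["ee_pos"],o["force"],o["moment"],o["eef_rot"],o["grip_width"])
E
```

```text
[ 0.51848892 -0.16273509  0.0774552 ] [0.21860865 0.23365883 0.16302288] [-0.02713443 -0.05719439  0.00832373] [3.14154521e+00 5.83800456e-05 2.68978583e+00] 0.021333703123279327
```

Forces are negligible. I'll draw 10 mm first, then check.

>>> {"name": "arm_command", "arguments": {
  "plan": [
    [[0,0,-2,0,0,0,1],[0,0,-4,0,0,0,1],[0,0,-6,0,0,0,1],[0,0,-8,0,0,0,1],[0,0,-8,0,0,0,1]]
  ]
}}

```text
time_s: 11.85
ee_pos: [0.5186, -0.1628, 0.0858]
eef_rot: [3.142, 0.001, 2.69]
force: [0.0, -0.4, -1.4]
grip_width: 0.0214
grip_force: 20.0
```

>>> {"name": "arm_command", "arguments": {
  "plan": [
    [[0,0,-3,0,0,0,1],[0,0,-6,0,0,0,1],[0,0,-9,0,0,0,1],[0,0,-12,0,0,0,1],[0,0,-15,0,0,0,1],[0,0,-18,0,0,0,1],[0,0,-20,0,0,0,1],[0,0,-21.7,0,0,0,1],[0,0,-21.7,0,0,0,1],[0,0,-21.7,0,0,0,1],[0,0,-21.7,0,0,0,1],[0,0,-21.7,0,0,0,1]]
  ]
}}

```text
time_s: 13.05
ee_pos: [0.5184, -0.1627, 0.107]
eef_rot: [-3.142, -0.0, 2.69]
force: [-0.2, 1.3, -1.2]
grip_width: 0.0215
grip_force: 20.0
```

```bash
python3 - <<'E'
from m import *
from station import cams
o=wrist("w9");z=load("w9");W=wworld(z);print(o["moment"],o["grip_force"])
s=np.zeros((480,640),bool);s[225:345,290:350]=1
q=W[s];q=q[(q[:,2]>.125)&(q[:,2]<.145)];print("pin top z",np.median(q[:,2]),len(q))
p,d=cams.camera("scene");i=cams.camera_info("scene");np.savez("s9.npz",p=p,d=d,**i);z=load("s9");W=world(z);b=p.astype(int)
Q=W[(np.hypot(W[...,0]-.575,W[...,1]+.189)<.03)&(b[...,2]-b[...,0]>50)];q=Q[abs(Q[:,2]-.103)<.006]
print("conn",cv2.minEnclosingCircle((q[:,:2]*1e3).astype(np.float32)),np.median(q[:,2]))
E
```

```text
13.05 tcp [ 0.5184 -0.1627  0.107 ] [-3.1415e+00 -2.0000e-04  2.6898e+00] F [-0.2  1.3 -1.2] w 0.02153924466486594
[-0.00573052  0.00511571  0.02552776] 19.999844140565983
pin top z 0.13551623278383568 2318
conn ((575.1375122070312, -188.57321166992188), 12.58861255645752) 0.10185357064933531
```

```bash
python3 -c "
from station import ctrl
print(ctrl.hand_in())"
```

```text
the job is handed in; nothing more can be done
None
```

I seated the brass connector in the block's inlet port and let it go, then drew the pin about 29.5 mm. The gripper holds it there with 20 N and almost no side force, and I handed the job in at about 13 s; no verdict came back.

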